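# Build up a wort cooler's plate pack in its guide corner

## Robot

A 6-joint arm with a two-finger parallel gripper is mounted at the origin on the work surface. World frame = base frame: x ahead of the robot, y to its left, z up, the work surface at z = 0. Lengths are in m, angles in rad, forces in N, time in s.
With the tool pointing down it reaches from about 0.3 to 0.875 m from the base axis. Payload 6.4 kg.
Tool frame: the origin (TCP) lies midway between the tips of the shut fingers; the grasp point (between the pads) lies 19 mm behind it (ctrl.hold_point_z is the distance from the TCP to the grasp point, in m); z points along the fingers, y is the line along which they close (so a half turn about z gives the same grasp; the last joint's range is limited). The gripper opens to 85 mm and grips with 20 to 120 N. Pads are 22 mm wide; open, the fingers measure 114 mm over their backs; the gripper's body (76 mm by 85 mm) begins 54 mm behind the grasp point. The pads swing forward as they close: fully open they stand 13 mm farther back than shut.
Start: joints at [-1.501, 0.181, 1.607, -0, 1.354, -0.206], TCP at [0.157, -0.553, 0.231] pointing down, gripper open.
Joint ranges: [-2.99, 2.99], [-0.89, 2.07], [0.3, 2.58], [-1.14, 4.28], [0, 2.63], [-3.12, 3.12]. Speed limits (rad/s): [2.57, 2.57, 3.01, 3.14, 3.14, 3.14].

## Interface

Orientations are given as a unit quaternion [w, x, y, z].
In Python, from bench import ctrl gives the robot as it stands.
- The arm moves only by the tool carry_out, never from a script. Its argument "plan" is text: rows parted by semicolons, each of 6 numbers parted by spaces: the shift along the tool's x, y, z as a fraction of full scale, then the turn, a rotation vector about the tool's x, y, z as a fraction of full scale. A call has exactly 8 rows; each row shifts and turns the commanded pose from where the row before left it, along the tool's axes as they then stand; what a row does not reach is not made up. Full scale, the value 1, is 40 mm for a shift and 0.1 rad for a turn. A row lasts 1/12 s, in which the tool goes at most 41.7 mm and 7.16 degrees, less where a joint would pass 70% of its speed; a pose out of reach is approached as far as the arm can. A call with a number of a shift or a turn outside -1 to 1 is refused whole. A call with a gripper value outside its range is refused whole. "claw" is the gripper's target within -1 to 1 (shut at 1, half-way at 0, fully open at -1), set as the call begins (left out, the last holds). The fingers move at their own pace and stop on an object; the grip force is fixed at half the most. Time passes only in rows, so rows that do not move let the fingers close, or fill a call up. It gives the time, the measured TCP pose, the force, the opening and the grip force at its end, in the units of the state.
- ctrl.get_obs(): the state, without advancing time (a new reading comes with each control period).
- ctrl.camera(name): name is "scene" or "top" or "wrist"; returns a dict with "pixels" (384x512x3 uint8, red, green, blue), "mtx" (3x3 intrinsics, pixels), "R" (3x3) and "t" (3): a world point X has camera coordinates R X + t. Camera axes: x right, y down, z forward; pixel columns grow to the right and rows downward; lengths in m; the calibration is good to about 2 mm. The wrist camera is an equidistant fisheye: a pixel r from the principal point sees the ray r / f radians off the axis. A picture is of the moment at which its call begins. There is no depth.
- ctrl.hand_in(): hands the job in; it is judged then, once.
The state is a dict: "time_s": time; "q": joint angles; "dq": joint speeds; "joint_efforts": joint torques, N m; "eef_pos": TCP position; "eef_rot": TCP orientation; "wrist_force": force on the tool from outside, world axes, zero at the start; "torque": the same for the moment, N m; "opening": opening from 0.0 (shut) to 1.0 (fully open); "grasp_force": force on a finger pad.
Only numpy, scipy, OpenCV 4.12 (cv2) and the standard library are available. Lean on these libraries where they do the work, as an engineer would, in place of code of your own. Each camera call takes 0.05 s, during which the arm holds its last target. There are 200 camera calls.

## Task

Build up the wort cooler's pack on the frame plate that lies on the two battens: lay the ribbed cooler cassette on it, push it square and fully home against both guide bars, let go, and then press down on it steadily for a moment with about 20 newtons to feel that it lies flat. Then do the same with the pressure plate (the one with the lifting lug) on top of it, lug upwards: home against both bars, let go, press down as before, and leave the pack square and flush. Neither drop the plates nor ram them against the bars, and leave the tools and fittings round about as they are.

Things in the scene. Friction and masses are not known exactly. Their poses are not given: they have to be found in the camera images.
- corner (a point): Inner corner of the two fixed guide bars, on the frame plate's upper face (45 mm above the bench), z up. Long bar: inner face is the plane x = 0, from y = -180 to +14 mm, bar on the +x side. End bar: inner face is the plane y = 0, from x = -90 to 0 mm, bar on the +y side. Both 14 mm thick and 30 mm high.
- bed: The frame plate, fixed on two wooden battens: dark steel, 162 (x) by 260 (y) by 15 mm, open bolt slots along its long edges; the pack is built on it. Origin at the middle of its underside, 30 mm above the bench; same axes as the corner, which lies at x +45, y +95, z +15 mm from here.
- guides: The two fixed guide bars. Origin at the middle of the frame plate's upper face, same axes as the corner. A push of 5 to 15 N brings a plate home; above 60 N they are strained.
- plate_mid (a point): Centre (half-way up) of the cooler cassette: rigid welded stainless plate cassette with herringbone ribs and thin black rim gasket, 62 (its x) by 170 (its y) by 16 mm (z), loose, flat on the bench; can be gripped across its width. Home, either end first, it is at x -31, y -85, z +8 mm from the corner; the bars are higher than it, so no finger fits between: lay it short and push.
- plate: The cassette; origin at the middle of its underside, same axes as its centre point. 0.24 to 0.38 kg. Not to be dropped, nor pressed with more than 100 N.
- cover_lug (a point): Centre (half-way up) of the lug of the pressure plate, 27 mm above its underside. The lug is upright on the middle of the plate: 10 mm thick (its x), 50 long (y), 30 high. Home on the cooler cassette, either end first, with a long edge and an end against the bars, this point is at x -40, y -90, z +43 mm from the corner.
- cover: The pressure plate: bare aluminium, 80 (its x) by 180 (its y) by 12 mm, open slots in its long edges (12 wide, 10 deep) 60 mm either side of the middle, lug on top; loose, flat on the bench, 0.34 to 0.53 kg. Origin at the middle of its underside. Not to be dropped, nor pressed with more than 100 N.
- valve: Bystander: a stainless clamp-flange butterfly valve standing on its flange, 64 mm across and 56 mm high, with a bent lever to 110 mm; origin at the middle of its foot.
- tie_bolt: Bystander: a tie bolt 150 mm long with a nut near each end, lying on the bench; origin at its middle, on the bench.
- spanner: Bystander: a flat spanner 190 mm long lying on the bench; origin at its middle.
Not all that is in view belongs to the job. There is more than one size of the plate; the job needs the larger.

How it is judged:
By the outcome, as a careful person would: the job done as asked, in the order asked, and still so for the second after the job is handed in, with the robot touching nothing.
It also fails if it takes over 72 s, if anything falls off the work surface, if the arm or the gripper's body presses on something with over 40 N, if the wrist force passes 120 N, or if a joint passes its speed limit or range.

## Working session

There is one attempt and no reset: what is moved stays moved. The work goes in short steps, Python scripts to look and compute and a tool call to move; the robot and the scene stay as the last step left them, time stands still between calls to the robot, and variables do not carry over. Pictures are saved under pics/ and viewed, at most 11 in all, crops included, and the job is handed in when it is done.

Besides the shell and the picture viewer there is one more tool, called after "Call:" by a JSON object that holds its "method" and its "body". carry_out: Moves the arm, as the interface text tells. Shift numbers are shares of 40 mm and turn numbers shares of 0.1 rad, none past 1 either way. Its arguments: {"type":"object","properties":{"plan":{"type":"string"},"claw":{"type":"number"}},"required":["plan"]}

```bash
mkdir -p pics; ls; python3 - <<'E'
from bench import ctrl
import cv2,numpy as np,pickle
o=ctrl.get_obs();print({k:np.round(v,3) for k,v in o.items()},ctrl.hold_point_z)
D={n:ctrl.camera(n) for n in("scene","top")}
pickle.dump(D,open("c0.pkl","wb"))
for n in D:
  cv2.imwrite(f"pics/{n}0.png",cv2.resize(D[n]["pixels"][:,:,::-1],(800,600),interpolation=cv2.INTER_CUBIC));print(n,D[n]["mtx"].round(1).tolist(),D[n]["R"].round(3).tolist(),D[n]["t"].round(3))
E
```

```text
pics
{'time_s': np.float64(0.0), 'q': array([-1.501,  0.182,  1.608, -0.   ,  1.354, -0.206]), 'dq': array([ 0.   , -0.001, -0.001, -0.   ,  0.001,  0.   ]), 'joint_efforts': array([ 0.0000e+00, -4.4488e+01, -3.5133e+01, -0.0000e+00,  9.0000e-03,
        0.0000e+00]), 'eef_pos': array([ 0.157, -0.553,  0.23 ]), 'eef_rot': array([-0.001,  0.991,  0.137,  0.   ]), 'wrist_force': array([0.593, 0.771, 0.619]), 'torque': array([-0.031,  0.028, -0.015]), 'grasp_force': np.float64(0.0), 'opening': np.float64(1.005)} 0.0187
scene [[406.8, 0.0, 252.4], [0.0, 406.8, 187.7], [0.0, 0.0, 1.0]] [[-0.296, 0.955, -0.005], [0.662, 0.201, -0.722], [-0.689, -0.217, -0.692]] [ 0.199 -0.384  1.612]
top [[410.3, 0.0, 254.7], [0.0, 410.3, 186.9], [0.0, 0.0, 1.0]] [[-0.004, -1.0, 0.011], [-0.997, 0.003, -0.08], [0.08, -0.011, -0.997]] [0.015 0.646 0.999]
```

View pics/top0.png

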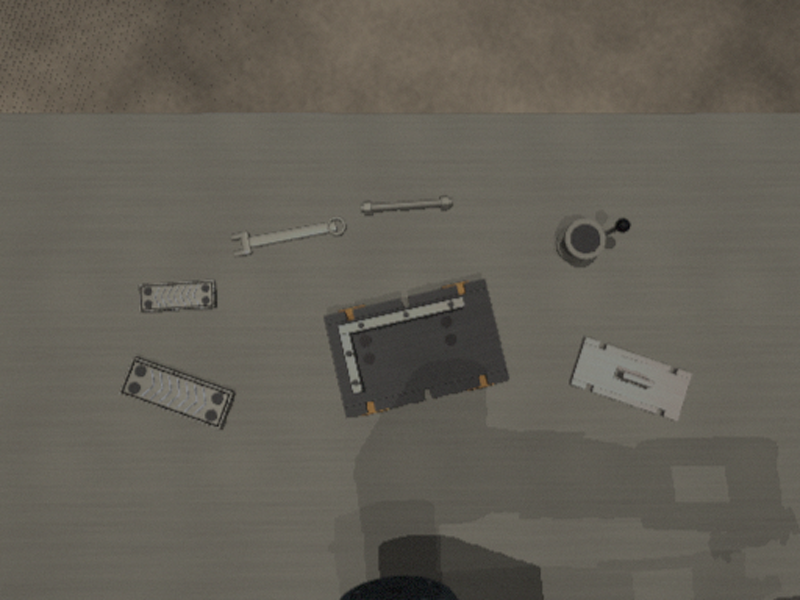

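View pics/scene0.png

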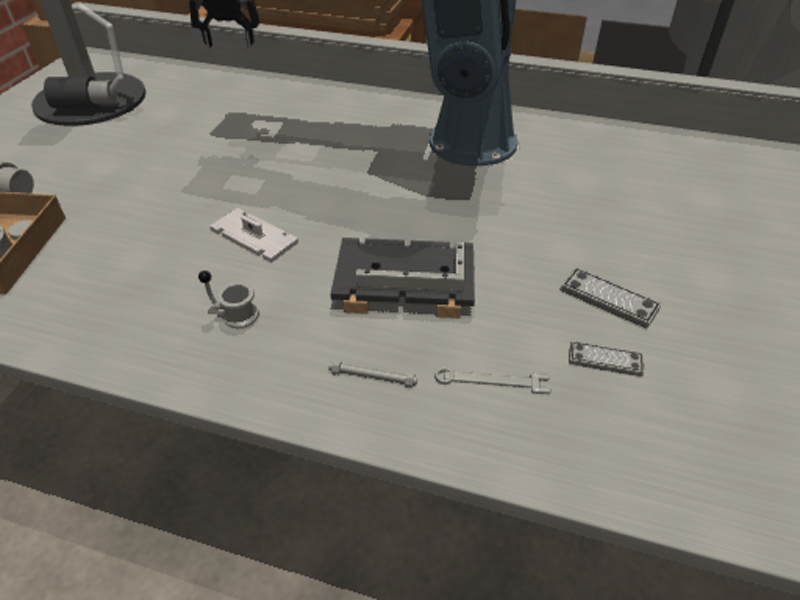

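The top view (800x600) shows the large cassette at (179,392), with the small one at (178,296) not needed. The pressure plate is at (632,378). The bar corner is near (347,332), the long bar runs to (464,302) and the end bar to (357,390). The scene view agrees.

```bash
cat > h.py <<'E'
import numpy as np,cv2,pickle
def ray(c,uv,z):
    uv=np.atleast_2d(np.asarray(uv,float));K=c["mtx"]
    d=np.c_[(uv[:,0]-K[0,2])/K[0,0],(uv[:,1]-K[1,2])/K[1,1],np.ones(len(uv))]
    return cast(c,d,z)
def cast(c,d,z):
    C=-c["R"].T@c["t"];w=d@c["R"];return C+w*((z-C[2])/w[:,2])[:,None]
def fishcast(c,uv,z):
    uv=np.atleast_2d(np.asarray(uv,float));K=c["mtx"]
    p=np.c_[(uv[:,0]-K[0,2])/K[0,0],(uv[:,1]-K[1,2])/K[1,1]];r=np.linalg.norm(p,axis=1)+1e-9
    return cast(c,np.c_[p*(np.sin(r)/r)[:,None],np.cos(r)],z)
def rect(P):
    (c,s,a)=cv2.minAreaRect((np.asarray(P)[:,:2]*1000).astype(np.float32));return np.round(c,1),np.round(s,1),round(a,2)
def big(m):
    cs,_=cv2.findContours(m.astype(np.uint8),cv2.RETR_EXTERNAL,cv2.CHAIN_APPROX_NONE)
    return max(cs,key=cv2.contourArea)[:,0].astype(float)
E
python3 - <<'E'
from h import *
D=pickle.load(open("c0.pkl","rb"))
c=D["top"];im=c["pixels"].astype(int);g=im.sum(2)/3
def roi(a,b,c_,d):
    m=np.zeros(g.shape,bool);m[b:d,a:c_]=1;return m
R={"cas":(70,220,160,285,.016),"cov":(355,205,455,280,.012),"bed":(200,170,330,275,.045),"bar":(200,170,330,275,.075)}
out=[]
for n,(a,b,x,y,z) in R.items():
    bg=np.median(g[b:y,a:x]);print(n,bg,np.percentile(g[b:y,a:x],[2,10,30,50,70,90,98]).round())
    s=g[b:y,a:x]
    m=roi(a,b,x,y)&{"cas":(g<60)|(abs(g-bg)>14),"cov":g>115,"bed":g<60,"bar":g>110}[n]
    k=big(cv2.morphologyEx(m.astype(np.uint8),cv2.MORPH_CLOSE,np.ones((3,3))));P=ray(c,k,z);print(n,rect(P))
    v=np.zeros_like(m,np.uint8);v=cv2.cvtColor(im.astype(np.uint8),cv2.COLOR_RGB2BGR)[b:y,a:x].copy()
    for p in k: v[int(p[1])-b,int(p[0])-a]=(0,0,255)
    out.append(cv2.resize(v,(400,300),interpolation=cv2.INTER_NEAREST))
cv2.imwrite("pics/m.png",np.vstack([np.hstack(out[:2]),np.hstack(out[2:])]))
E
```

```text
cas 99.0 [ 54.  81.  97.  99. 100. 114. 122.]
cas (array([489.2, 362.2]), array([174.8,  67.2]), 70.69)
cov 99.66666666666667 [ 86.  96.  98. 100. 103. 131. 133.]
cov (array([ 507.6, -362.4]), array([179. ,  79.8]), 70.78)
bed 86.0 [ 47.  54.  60.  86.  99. 102. 130.]
bed (array([557.4, -15.8]), array([162.4, 255.9]), 12.58)
bar 86.0 [ 47.  54.  60.  86.  99. 102. 130.]
bar (array([608.9,   2.9]), array([ 12.2, 133.6]), 12.93)
```

View pics/m.png

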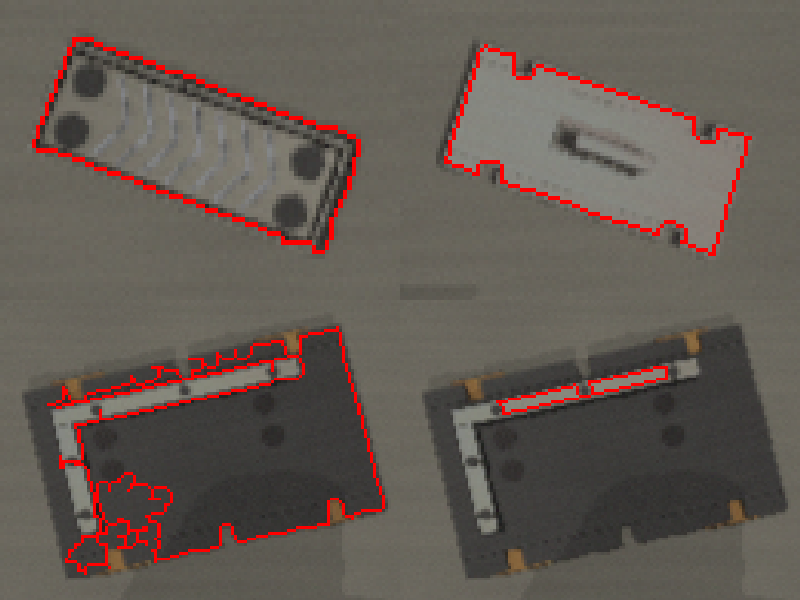

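Contours: the cover is outlined well. The cassette outline takes in its near side walls, about 5 mm, which I correct for. The bed and bar masks need better thresholds.

```bash
python3 - <<'E'
from h import *
D=pickle.load(open("c0.pkl","rb"))
c=D["top"];im=c["pixels"].astype(int);g=im.sum(2)/3
print("cam",-c["R"].T@c["t"])
m=np.zeros(g.shape,np.uint8);m[175:270,203:330]=(g<78)[175:270,203:330]
k=big(cv2.morphologyEx(m,cv2.MORPH_CLOSE,np.ones((3,3))));print("bed",rect(ray(c,k,.045)))
f=np.zeros(g.shape,np.uint8);cv2.fillPoly(f,[cv2.convexHull(k.astype(np.int32))],1);f=cv2.erode(f,np.ones((7,7)))
b=((g>96)&(im[:,:,0]-im[:,:,2]<40)&(f>0)).astype(np.uint8)
b=cv2.morphologyEx(b,cv2.MORPH_CLOSE,np.ones((5,5)))
kb=big(b);P=ray(c,kb,.075);h=cv2.convexHull(P[:,:2].astype(np.float32)*1000)[:,0]
print("bar",rect(P));print(cv2.approxPolyDP(P[:,None,:2].astype(np.float32)*1000,6,True)[:,0].round(1).tolist())
v=cv2.cvtColor(im.astype(np.uint8),cv2.COLOR_RGB2BGR)
for q,col in((k,(0,255,0)),(kb,(0,0,255))):
  for p in q: v[int(p[1]),int(p[0])]=col
cv2.imwrite("pics/m2.png",cv2.resize(v[170:275,200:335],(800,600),interpolation=0))
# edge fits by line in bed: inner edges of bars from contour, split in bar frame
a=np.deg2rad(12.8);ex=np.array([np.cos(a),np.sin(a)]);ey=np.array([-np.sin(a),np.cos(a)])
X=P[:,:2]*1000@ex;Y=P[:,:2]*1000@ey
print(X.min(),X.max(),Y.min(),Y.max())
for nm,s,t,ax in(("long outer",Y<Y.max()-20,X,0),("long inner",(Y<Y.max()-25),X,1)):
  sel=s&(Y>Y.min()+8)&((X>X.max()-8) if ax==0 else (X<X.max()-8));l=np.polyfit(Y[sel],X[sel],1);print(nm,l,np.std(X[sel]-np.polyval(l,Y[sel])),"at ymax-14",np.polyval(l,Y.max()-14))
for nm,lo in(("end outer",0),("end inner",1)):
  sel=(X<X.max()-25)&(X>X.min()+8)&((Y<Y.max()-8) if lo else (Y>Y.max()-8));l=np.polyfit(X[sel],Y[sel],1);print(nm,l,np.polyval(l,X.max()-14))
E
```

```text
cam [0.56393898 0.02377292 1.04771569]
bed (array([558.4, -14.3]), array([171.7, 261.3]), 12.91)
bar (array([563.6,  -0.7]), array([103.2, 193.4]), 13.06)
[[634.5999755859375, -82.80000305175781], [592.5, 102.4000015258789], [493.8999938964844, 81.0], [493.8999938964844, 71.5999984741211], [568.9000244140625, 88.19999694824219], [585.2999877929688, 83.5], [622.7000122070312, -85.0999984741211]]
497.46374413865453 601.0378335747092 -222.04117839731742 -28.78446008888828
long outer [-2.65429617e-03  5.99481649e+02] 0.6673938796130013 at ymax-14 599.5952116680317
long inner [-3.77334793e-03  5.88436184e+02] 0.6755303379363784 at ymax-14 588.5976247760198
end outer [ 3.40447632e-03 -3.17819970e+01] -29.783440561120276
end inner [ 2.56496346e-03 -4.21994836e+01] -40.693752975887314
```

View pics/m2.png

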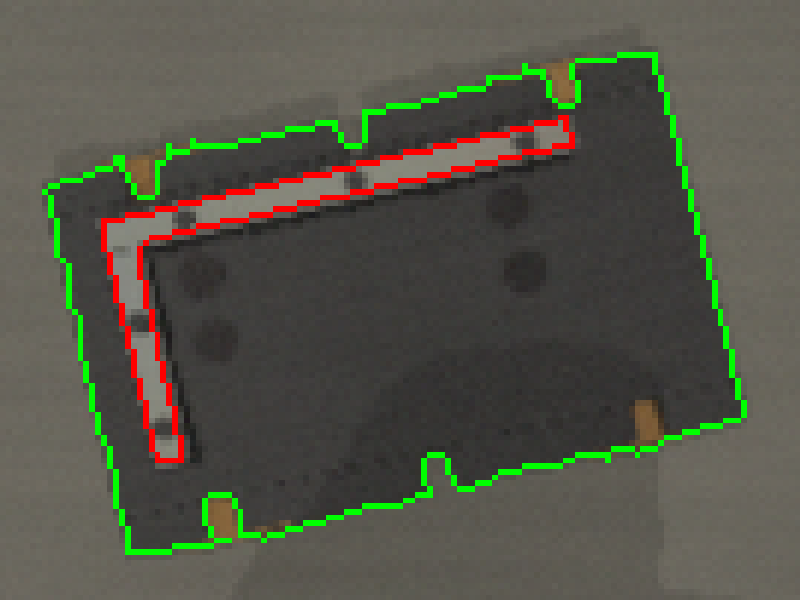

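The bar corner comes out at about (581.8, 88.9) mm with yaw 12.97°. The bed centre predicted from it is (559, -14), against (558, -14) measured, so they agree. I'll write a distance helper next.

```bash
cat > go.py <<'E'
# usage: go.py x y z psi(deg) n : shift/turn left, as n equal rows in tool axes and units (tool vertical at the end)
import sys,numpy as np
from bench import ctrl
from scipy.spatial.transform import Rotation as Ro
x,y,z,psi,n=map(float,sys.argv[1:6]);n=int(n)
o=ctrl.get_obs();q=o["eef_rot"];A=Ro.from_quat([q[1],q[2],q[3],q[0]]);p=o["eef_pos"]
B=Ro.from_euler("z",psi,degrees=True)*Ro.from_euler("x",180,degrees=True)
rv=(A.inv()*B).as_rotvec();step=(np.array([x,y,z])/1000-p)/n
print("pos",(p*1000).round(1),"psi",round(np.degrees(np.arctan2(*A.as_matrix()[[1,0],0])),2),"F",o["wrist_force"].round(1),"open",round(float(o["opening"]),3),"grip",round(float(o["grasp_force"]),1),"t",round(float(o["time_s"]),2))
R=A
for i in range(n):
    print(*(R.inv().apply(step)/.04).round(2),*(rv/n/.1).round(2),end="; ");R=R*Ro.from_rotvec(rv/n)
print()
E
cat > cf.py <<'E'
import numpy as np
C=np.array([581.8,88.9]);a=np.deg2rad(12.97);M=np.array([[np.cos(a),-np.sin(a)],[np.sin(a),np.cos(a)]])
w=lambda x,y:(C+M@[x,y]).round(1)
E
python3 go.py 450 -50 230 70.7 16; python3 -c "
from cf import *
print(w(-31,-85),w(-65,-100),w(-40,-90),w(-43,-93))"
```

```text
pos [ 156.6 -552.8  230.5] psi 15.8 F [ 0.3  0.9 -1.2] open 1.002 grip 0.0 t 0.1
0.66 -0.63 0.0 -0.0 -0.0 -0.6; 0.69 -0.59 0.0 -0.0 -0.0 -0.6; 0.73 -0.55 0.0 -0.0 -0.0 -0.6; 0.76 -0.5 0.0 -0.0 -0.0 -0.6; 0.79 -0.46 0.0 -0.0 -0.0 -0.6; 0.81 -0.41 0.0 -0.0 -0.0 -0.6; 0.84 -0.36 0.0 -0.0 -0.0 -0.6; 0.86 -0.31 0.0 -0.0 -0.0 -0.6; 0.87 -0.26 0.0 -0.0 -0.0 -0.6; 0.89 -0.21 0.0 -0.0 -0.0 -0.6; 0.9 -0.15 0.0 -0.0 -0.0 -0.6; 0.9 -0.1 0.0 -0.0 -0.0 -0.6; 0.91 -0.04 0.0 -0.0 -0.0 -0.6; 0.91 0.01 0.0 -0.0 -0.0 -0.6; 0.91 0.07 0.0 -0.0 -0.0 -0.6; 0.9 0.12 0.0 -0.0 -0.0 -0.6; 
[570.7  -0.9] [540.9 -23.1] [563.   -7.8] [560.8 -11.4]
```

Call:
{"method": "carry_out", "body": {"plan": "0.66 -0.63 0 0 0 -0.6; 0.69 -0.59 0 0 0 -0.6; 0.73 -0.55 0 0 0 -0.6; 0.76 -0.5 0 0 0 -0.6; 0.79 -0.46 0 0 0 -0.6; 0.81 -0.41 0 0 0 -0.6; 0.84 -0.36 0 0 0 -0.6; 0.86 -0.31 0 0 0 -0.6"}}

```text
time_s: 0.77
eef_pos: [0.3043, -0.2997, 0.231]
eef_rot: [-0.0, 0.929, 0.37, 0.0]
wrist_force: [1.6, -0.4, 0.2]
opening: 1.002
grasp_force: 0.0
```

Call:
{"method": "carry_out", "body": {"plan": "0.87 -0.26 0 0 0 -0.6; 0.89 -0.21 0 0 0 -0.6; 0.9 -0.15 0 0 0 -0.6; 0.9 -0.1 0 0 0 -0.6; 0.91 -0.04 0 0 0 -0.6; 0.91 0.01 0 0 0 -0.6; 0.91 0.07 0 0 0 -0.6; 0.9 0.12 0 0 0 -0.6"}}

```text
time_s: 1.43
eef_pos: [0.4509, -0.0478, 0.2311]
eef_rot: [-0.0, 0.814, 0.581, -0.0]
wrist_force: [0.5, -1.2, 0.8]
opening: 0.999
grasp_force: 0.0
```

```bash
python3 go.py 487.6 365.3 150 70.7 16
```

```text
pos [450.9 -47.8 231.1] psi 70.99 F [ 0.5 -1.2  0.8] open 0.999 grip 0.0 t 1.43
0.63 -0.16 0.13 -0.0 0.0 0.0; 0.63 -0.16 0.13 -0.0 0.0 0.0; 0.63 -0.16 0.13 -0.0 0.0 0.0; 0.63 -0.16 0.13 -0.0 0.0 0.0; 0.63 -0.16 0.13 -0.0 0.0 0.0; 0.63 -0.16 0.13 -0.0 0.0 0.0; 0.63 -0.16 0.13 -0.0 0.0 0.0; 0.63 -0.16 0.13 -0.0 0.0 0.0; 0.63 -0.16 0.13 -0.0 0.0 0.0; 0.63 -0.16 0.13 -0.0 0.0 0.0; 0.63 -0.16 0.13 -0.0 0.0 0.0; 0.63 -0.16 0.13 -0.0 0.0 0.0; 0.63 -0.16 0.13 -0.0 0.0 0.0; 0.63 -0.16 0.13 -0.0 0.0 0.0; 0.63 -0.16 0.13 -0.0 0.0 0.0; 0.63 -0.16 0.13 -0.0 0.0 0.0;
```

Call:
{"method": "carry_out", "body": {"plan": "0.9 -0.23 0.1 0 0 0; 0.9 -0.23 0.1 0 0 0; 0.9 -0.23 0.1 0 0 0; 0.9 -0.23 0.1 0 0 0; 0.9 -0.23 0.1 0 0 0; 0.9 -0.23 0.1 0 0 0; 0.9 -0.23 0.1 0 0 0; 0.9 -0.23 0.1 0 0 0"}}

```text
time_s: 2.1
eef_pos: [0.4752, 0.2484, 0.1988]
eef_rot: [-0.0, 0.815, 0.579, -0.0]
wrist_force: [0.4, -0.8, 0.6]
opening: 1.0
grasp_force: 0.0
```

Call:
{"method": "carry_out", "body": {"plan": "0.9 -0.23 0.2 0 0 0; 0.9 -0.23 0.2 0 0 0; 0.9 -0.23 0.2 0 0 0; 0.1 -0.03 0.2 0 0 0; 0 0 0.2 0 0 0; 0 0 0.2 0 0 0; 0 0 0 0 0 0; 0 0 0 0 0 0"}}

```text
time_s: 2.77
eef_pos: [0.4851, 0.3601, 0.1507]
eef_rot: [-0.0, 0.816, 0.579, -0.001]
wrist_force: [0.7, -0.2, 1.0]
opening: 1.004
grasp_force: 0.0
```

```bash
python3 - <<'E'
from bench import ctrl
from h import *
c=ctrl.camera("wrist");pickle.dump(c,open("w1.pkl","wb"))
cv2.imwrite("pics/w1.png",cv2.resize(c["pixels"][:,:,::-1],(800,600)));print(c["mtx"],-c["R"].T@c["t"])
E
python3 go.py 487.6 365.3 -2.5 70.7 8
```

```text
[[297.31863964   0.         256.19777369]
 [  0.         297.31863964 193.03106592]
 [  0.           0.           1.        ]] [0.51088646 0.43440423 0.29450386]
pos [485.6 360.4 151.4] psi 70.71 F [ 0.3 -0.4 -0. ] open 1.001 grip 0.0 t 2.82
0.02 0.0 0.48 -0.0 0.0 0.0; 0.02 0.0 0.48 -0.0 0.0 0.0; 0.02 0.0 0.48 -0.0 0.0 0.0; 0.02 0.0 0.48 -0.0 0.0 0.0; 0.02 0.0 0.48 -0.0 0.0 0.0; 0.02 0.0 0.48 -0.0 0.0 0.0; 0.02 0.0 0.48 -0.0 0.0 0.0; 0.02 0.0 0.48 -0.0 0.0 0.0;
```

View pics/w1.png

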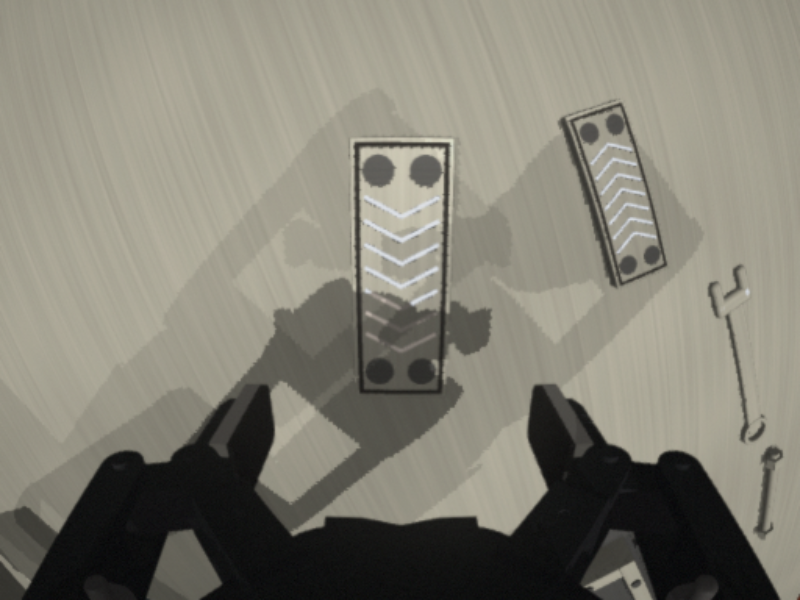

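The wrist view shows the cassette squarely between the fingers, with its four ports at (378,170), (425,170), (380,371) and (422,371). I'll cast those at z=16 mm to check the centre.

```bash
python3 - <<'E'
from h import *
c=pickle.load(open("w1.pkl","rb"))
P=fishcast(c,np.array([(378,170),(425,170),(380,371),(422,371)])/1.5625,.016)[:,:2]*1000
print(P.round(1),P.mean(0)); d=(P[0]+P[1]-P[2]-P[3]);print(np.degrees(np.arctan2(d[1],d[0])),np.linalg.norm(d)/2)
E=fishcast(c,np.array([(403,143),(401,391),(356,270),(446,270)])/1.5625,.016)[:,:2]*1000;print(E,(E[0]+E[1])/2,np.linalg.norm(E[0]-E[1]),np.linalg.norm(E[2]-E[3]))
E
```

```text
[[495.5 430.7]
 [521.8 421.5]
 [452.  307.4]
 [478.5 298.2]] [486.95325083 364.44975464]
70.63276681522481 130.72475335043194
[[514.77536044 441.04740154]
 [460.24166659 288.34708983]
 [461.80196047 377.46064719]
 [514.44565046 359.07568995]] [487.50851352 364.69724569] 162.14594956688026 55.761678138555084
```

Call:
{"method": "carry_out", "body": {"plan": "0.11 0 0.8 0 0 0; 0 0 0.8 0 0 0; 0 0 0.8 0 0 0; 0 0 0.6 0 0 0; 0 0 0.4 0 0 0; 0 0 0.25 0 0 0; 0 0 0.15 0 0 0; 0 0 0 0 0 0"}}

```text
time_s: 3.48
eef_pos: [0.4869, 0.3653, -0.001]
eef_rot: [-0.0, 0.815, 0.579, -0.0]
wrist_force: [-0.9, 0.5, -0.1]
opening: 1.0
grasp_force: 0.0
```

Call:
{"method": "carry_out", "body": {"plan": "0 0 0.04 0 0 0; 0 0 0 0 0 0; 0 0 0 0 0 0; 0 0 0 0 0 0; 0 0 0 0 0 0; 0 0 0 0 0 0; 0 0 0 0 0 0; 0 0 0 0 0 0", "claw": 1}}

```text
time_s: 4.15
eef_pos: [0.4882, 0.3664, -0.0005]
eef_rot: [0.0, 0.815, 0.579, 0.002]
wrist_force: [0.6, -0.7, 6.4]
opening: 0.705
grasp_force: 66.9
```

Call:
{"method": "carry_out", "body": {"plan": "0 0 -0.1 0 0 0; 0 0 -0.2 0 0 0; 0 0 -0.4 0 0 0; 0 0 -0.6 0 0 0; 0 0 -0.8 0 0 0; 0 0 -0.8 0 0 0; 0 0 -0.3 0 0 0; 0 0 0 0 0 0"}}

```text
time_s: 4.82
eef_pos: [0.489, 0.3671, 0.1299]
eef_rot: [0.001, 0.815, 0.579, 0.004]
wrist_force: [1.1, 0.7, -2.2]
opening: 0.712
grasp_force: 65.9
```

```bash
python3 go.py 540.9 -23.1 130 102.97 14
```

```text
pos [489.  367.1 129.9] psi 70.82 F [ 1.1  0.7 -2.2] open 0.712 grip 65.9 t 4.82
-0.63 0.32 -0.0 0.0 -0.0 -0.4; -0.64 0.29 -0.0 0.0 -0.0 -0.4; -0.65 0.27 -0.0 0.0 -0.0 -0.4; -0.66 0.24 -0.0 0.0 -0.0 -0.4; -0.67 0.21 -0.0 0.0 -0.0 -0.4; -0.68 0.19 -0.0 0.0 -0.0 -0.4; -0.68 0.16 -0.0 0.0 -0.0 -0.4; -0.69 0.13 -0.0 0.0 -0.0 -0.4; -0.7 0.1 -0.0 0.0 -0.0 -0.4; -0.7 0.07 -0.0 0.0 -0.0 -0.4; -0.7 0.05 -0.0 0.0 -0.0 -0.4; -0.7 0.02 -0.0 0.0 -0.0 -0.4; -0.7 -0.01 -0.0 0.0 -0.0 -0.4; -0.7 -0.04 -0.0 0.0 -0.0 -0.4;
```

Call:
{"method": "carry_out", "body": {"plan": "-0.63 0.32 0 0 0 -0.4; -0.64 0.29 0 0 0 -0.4; -0.65 0.27 0 0 0 -0.4; -0.66 0.24 0 0 0 -0.4; -0.67 0.21 0 0 0 -0.4; -0.68 0.19 0 0 0 -0.4; -0.68 0.16 0 0 0 -0.4; -0.69 0.13 0 0 0 -0.4"}}

```text
time_s: 5.48
eef_pos: [0.5151, 0.1415, 0.1232]
eef_rot: [-0.001, 0.712, 0.703, -0.001]
wrist_force: [0.4, 1.1, -3.2]
opening: 0.705
grasp_force: 65.9
```

Call:
{"method": "carry_out", "body": {"plan": "-0.7 0.1 0 0 0 -0.4; -0.7 0.07 0 0 0 -0.4; -0.7 0.05 0 0 0 -0.4; -0.7 0.02 0 0 0 -0.4; -0.7 0 0 0 0 -0.4; -0.7 -0.04 0 0 0 -0.4; 0 0 0 0 0 0; 0 0 0 0 0 0"}}

```text
time_s: 6.15
eef_pos: [0.5378, -0.0253, 0.1235]
eef_rot: [-0.002, 0.625, 0.781, -0.001]
wrist_force: [-1.2, -0.8, -2.4]
opening: 0.703
grasp_force: 65.9
```

```bash
python3 go.py 540.9 -23.1 52 102.97 1
```

```text
pos [537.8 -25.3 123.5] psi 102.71 F [-1.2 -0.8 -2.4] open 0.703 grip 65.9 t 6.15
0.03 0.09 1.79 -0.03 -0.02 -0.05;
```

Call:
{"method": "carry_out", "body": {"plan": "0 0.07 0.4 -0.03 -0.02 -0.05; 0 0 0.5 0 0 0; 0 0 0.4 0 0 0; 0 0 0.3 0 0 0; 0 0 0.2 0 0 0; 0 0 0.1 0 0 0; 0 0 0 0 0 0; 0 0 0 0 0 0"}}

```text
time_s: 6.82
eef_pos: [0.5423, -0.0235, 0.05]
eef_rot: [0.002, 0.621, 0.784, 0.001]
wrist_force: [-0.4, 0.8, -2.7]
opening: 0.701
grasp_force: 65.8
```

```bash
python3 go.py 540.9 -23.1 44.5 102.97 1
```

```text
pos [542.3 -23.5  50. ] psi 103.19 F [-0.4  0.8 -2.7] open 0.701 grip 65.8 t 6.82
0.02 -0.03 0.14 0.03 0.02 0.04;
```

Call:
{"method": "carry_out", "body": {"plan": "0 0 0.03 0.02 0.01 0; 0 0 0.03 0 0 0; 0 0 0.03 0 0 0; 0 0 0.02 0 0 0; 0 0 0.02 0 0 0; 0 0 0.01 0 0 0; 0 0 0 0 0 0; 0 0 0 0 0 0"}}

```text
time_s: 7.48
eef_pos: [0.5422, -0.0237, 0.0445]
eef_rot: [0.001, 0.621, 0.784, 0.0]
wrist_force: [-2.2, 0.2, 3.7]
opening: 0.707
grasp_force: 66.4
```

Call:
{"method": "carry_out", "body": {"plan": "0 0 0 0 0 0; 0 0 0 0 0 0; 0 0 0 0 0 0; 0 0 -0.1 0 0 0; 0 0 -0.3 0 0 0; 0 0 -0.5 0 0 0; 0 0 -0.5 0 0 0; 0 0 -0.2 0 0 0", "claw": -0.7}}

```text
time_s: 8.15
eef_pos: [0.5439, -0.0241, 0.1118]
eef_rot: [0.003, 0.621, 0.784, 0.001]
wrist_force: [1.4, -0.7, 1.0]
opening: 0.847
grasp_force: 0.0
```

```bash
python3 - <<'E'
from bench import ctrl
from h import *
c=ctrl.camera("wrist");pickle.dump(c,open("w2.pkl","wb"))
cv2.imwrite("pics/w2.png",cv2.resize(c["pixels"][:,:,::-1],(800,600)))
from cf import *
print(w(-122,-103),w(-64,-215))
E
python3 go.py 486 -38.9 110 102.97 3
```

```text
[486.  -38.9] [ 567.7 -135. ]
pos [544.5 -24.2 112.4] psi 103.19 F [ 1.8 -0.7  1.2] open 0.85 grip 0.0 t 8.2
-0.01 -0.5 0.02 0.02 0.01 0.01; -0.01 -0.5 0.02 0.02 0.01 0.01; -0.01 -0.5 0.02 0.02 0.01 0.01;
```

View pics/w2.png

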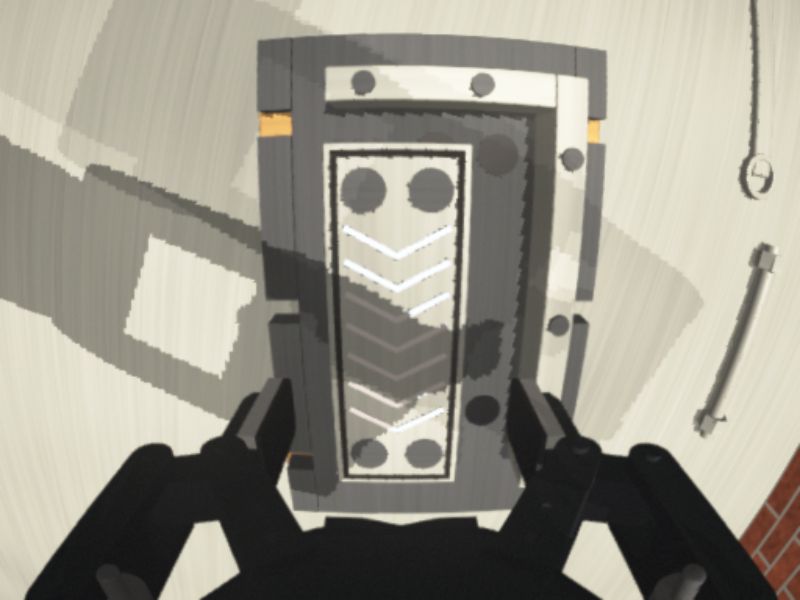

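The wrist view shows the cassette lying square on the bed, about 30 mm short of the long bar and 15 mm short of the end bar. Next I shut the fingers and push from the -x side.

Call:
{"method": "carry_out", "body": {"plan": "0 -0.5 0 0.02 0.01 0; 0 -0.5 0 0 0 0; 0 -0.5 0 0 0 0; 0 0 0.4 0 0 0; 0 0 0.5 0 0 0; 0 0 0.4 0 0 0; 0 0 0.2 0 0 0; 0 0 0 0 0 0", "claw": 1}}

```text
time_s: 8.87
eef_pos: [0.4818, -0.0368, 0.0462]
eef_rot: [-0.002, 0.621, 0.784, -0.001]
wrist_force: [-0.7, 1.0, 0.1]
opening: 0.002
grasp_force: 0.0
```

```bash
python3 go.py 486 -38.9 49 102.97 1
```

```text
pos [481.8 -36.8  46.2] psi 103.17 F [-0.7  1.   0.1] open 0.002 grip 0.0 t 8.87
-0.07 0.09 -0.07 -0.04 -0.02 0.03;
```

Call:
{"method": "carry_out", "body": {"plan": "-0.05 0.1 -0.06 0 0 0; 0 0.1 0 0 0 0; 0 0.1 0 0 0 0; 0 0.1 0 0 0 0; 0 0.1 0 0 0 0; 0 0.1 0 0 0 0; 0 0.1 0 0 0 0; 0 0.05 0 0 0 0"}}

```text
time_s: 9.53
eef_pos: [0.5139, -0.0325, 0.0512]
eef_rot: [0.0, 0.621, 0.784, -0.0]
wrist_force: [-3.5, -1.3, 5.1]
opening: 0.006
grasp_force: 2.7
```

```bash
cat > st.py <<'E'
from bench import ctrl
from cf import *
o=ctrl.get_obs();p=o["eef_pos"]*1000
print("corner xyz",(M.T@(p[:2]-C)).round(1),round(p[2]-45,1),"Fxy",(M.T@o["wrist_force"][:2]).round(1),o["wrist_force"][2].round(1),"t",o["time_s"].round(2))
E
python3 st.py
```

```text
Traceback (most recent call last):
  File "st.py", line 4, in <module>
    print("corner xyz",(M.T@(p[:2]-C)).round(1),round(p[2]-45,1),"Fxy",(M.T@o["wrist_force"][:2]).round(1),o["wrist_force"][2].round(1),"t",o["time_s"].round(2))
                                                                                                                                            ^^^^^^^^^^^^^^^^^
AttributeError: 'float' object has no attribute 'round'
```

Call:
{"method": "carry_out", "body": {"plan": "0 0.05 0.05 0 0 0; 0 0.05 0 0 0 0; 0 0.05 0 0 0 0; 0 0.05 0 0 0 0; 0 0.05 0 0 0 0; 0 0 0 0 0 0; 0 0 0 0 0 0; 0 0 0 0 0 0"}}

```text
time_s: 10.2
eef_pos: [0.523, -0.0301, 0.0485]
eef_rot: [-0.0, 0.621, 0.784, -0.0]
wrist_force: [-0.1, -0.1, -0.5]
opening: 0.0
grasp_force: 0.0
```

```bash
sed -i 's/o\["wrist_force"\]\[2\].round(1)/round(float(o["wrist_force"][2]),1)/;s/o\["time_s"\].round(2)/round(o["time_s"],2)/' st.py; python3 st.py
```

```text
corner xyz [ -84.  -102.8] 3.5 Fxy [-0.1 -0.1] -0.5 t 10.2
```

Call:
{"method": "carry_out", "body": {"plan": "0 0.03 0 0 0 0; 0 0.03 0 0 0 0; 0 0.03 0 0 0 0; 0 0.03 0 0 0 0; 0 0.03 0 0 0 0; 0 0 0 0 0 0; 0 0 0 0 0 0; 0 0 0 0 0 0"}}

```text
time_s: 10.87
eef_pos: [0.5289, -0.0287, 0.0485]
eef_rot: [-0.0, 0.621, 0.784, -0.0]
wrist_force: [0.9, -0.2, 0.2]
opening: 0.004
grasp_force: 0.0
```

Call:
{"method": "carry_out", "body": {"plan": "0 0.02 0 0 0 0; 0 0.02 0 0 0 0; 0 0.02 0 0 0 0; 0 0.02 0 0 0 0; 0 0 0 0 0 0; 0 0 0 0 0 0; 0 0 0 0 0 0; 0 0 0 0 0 0"}}

```text
time_s: 11.53
eef_pos: [0.5299, -0.0282, 0.0482]
eef_rot: [-0.002, 0.621, 0.784, -0.002]
wrist_force: [-8.7, -2.5, 7.0]
opening: -0.001
grasp_force: 4.8
```

```bash
python3 st.py
```

```text
corner xyz [ -76.9 -102.5] 3.2 Fxy [-9.  -0.5] 7.0 t 11.53
```

Call:
{"method": "carry_out", "body": {"plan": "0 -0.2 0 0 0 0; 0 -0.25 0 0 0 0; -0.5 0 0 0 0 0; -0.7 0 0 0 0 0; -0.7 0 0 0 0 0; -0.7 0 0 0 0 0; -0.2 0 0 0 0 0; 0 0 0 0 0 0"}}

```text
time_s: 12.2
eef_pos: [0.5402, -0.1435, 0.0488]
eef_rot: [0.001, 0.622, 0.783, -0.0]
wrist_force: [-0.3, -0.7, 0.3]
opening: 0.001
grasp_force: 0.0
```

Call:
{"method": "carry_out", "body": {"plan": "0 0.3 0 0 0 0; 0 0.4 0 0 0 0; 0 0.4 0 0 0 0; 0 0.3 0 0 0 0; 0 0.2 0 0 0 0; 0 0 0 0 0 0; 0 0 0 0 0 0; 0 0 0 0 0 0"}}

```text
time_s: 12.87
eef_pos: [0.6012, -0.126, 0.0481]
eef_rot: [-0.001, 0.621, 0.784, -0.001]
wrist_force: [-0.1, 0.2, 0.7]
opening: -0.0
grasp_force: 0.0
```

```bash
python3 st.py;  python3 go.py 600 -120 48 102.97 1
```

```text
corner xyz [ -29.4 -213.7] 3.1 Fxy [-0.   0.2] 0.7 t 12.87
pos [ 601.2 -126.    48.1] psi 103.2 F [-0.1  0.2  0.7] open -0.0 grip 0.0 t 12.87
0.15 0.01 0.0 -0.02 -0.01 0.04;
```

Call:
{"method": "carry_out", "body": {"plan": "0.1 0 0 0 0 0; 0.1 0 0 0 0 0; 0.1 0 0 0 0 0; 0.1 0 0 0 0 0; 0.1 0 0 0 0 0; 0.06 0 0 0 0 0; 0 0 0 0 0 0; 0 0 0 0 0 0"}}

```text
time_s: 13.53
eef_pos: [0.5971, -0.1045, 0.0485]
eef_rot: [-0.0, 0.621, 0.784, -0.0]
wrist_force: [0.5, 0.5, 0.2]
opening: -0.001
grasp_force: 0.0
```

Call:
{"method": "carry_out", "body": {"plan": "0.03 0 0 0 0 0; 0.03 0 0 0 0 0; 0.03 0 0 0 0 0; 0.03 0 0 0 0 0; 0.03 0 0 0 0 0; 0 0 0 0 0 0; 0 0 0 0 0 0; 0 0 0 0 0 0"}}

```text
time_s: 14.2
eef_pos: [0.5956, -0.0988, 0.0484]
eef_rot: [-0.0, 0.621, 0.784, -0.0]
wrist_force: [-0.6, 0.0, 0.1]
opening: -0.001
grasp_force: 0.1
```

```bash
python3 st.py
```

```text
corner xyz [ -28.7 -186. ] 3.4 Fxy [-0.5  0.1] 0.1 t 14.2
```

Call:
{"method": "carry_out", "body": {"plan": "0.03 0 0 0 0 0; 0.03 0 0 0 0 0; 0.02 0 0 0 0 0; 0.02 0 0 0 0 0; 0.02 0 0 0 0 0; 0 0 0 0 0 0; 0 0 0 0 0 0; 0 0 0 0 0 0"}}

```text
time_s: 14.87
eef_pos: [0.5946, -0.0947, 0.0484]
eef_rot: [-0.0, 0.621, 0.784, -0.001]
wrist_force: [0.9, -5.3, -1.4]
opening: -0.001
grasp_force: 2.3
```

Call:
{"method": "carry_out", "body": {"plan": "0.02 0 0 0 0 0; 0.02 0 0 0 0 0; 0.02 0 0 0 0 0; 0.02 0 0 0 0 0; 0 0 0 0 0 0; 0 0 0 0 0 0; 0 0 0 0 0 0; 0 0 0 0 0 0"}}

```text
time_s: 15.53
eef_pos: [0.5948, -0.0946, 0.0492]
eef_rot: [0.002, 0.621, 0.783, -0.002]
wrist_force: [-0.0, -14.7, -1.6]
opening: -0.001
grasp_force: 7.2
```

```bash
python3 st.py
```

```text
corner xyz [ -28.5 -181.7] 4.2 Fxy [ -3.3 -14.3] -1.6 t 15.53
```

Call:
{"method": "carry_out", "body": {"plan": "-0.3 0 0 0 0 0; -0.1 -0.5 0 0 0 0; 0 -0.7 0 0 0 0; 0 -0.6 0 0 0 0; 0.4 0 0 0 0 0; 0.9 0 0 0 0 0; 0.9 0 0 0 0 0; 0.5 0 0 0 0 0"}}

```text
time_s: 16.2
eef_pos: [0.5011, -0.0147, 0.0481]
eef_rot: [-0.002, 0.621, 0.784, 0.0]
wrist_force: [0.8, -0.1, -0.3]
opening: -0.0
grasp_force: 0.0
```

Call:
{"method": "carry_out", "body": {"plan": "0 0.1 0 0 0 0; 0 0.1 0 0 0 0; 0 0.1 0 0 0 0; 0 0.05 0 0 0 0; 0 0.05 0 0 0 0; 0 0 0 0 0 0; 0 0 0 0 0 0; 0 0 0 0 0 0"}}

```text
time_s: 16.87
eef_pos: [0.5182, -0.0147, 0.0483]
eef_rot: [-0.001, 0.622, 0.783, -0.0]
wrist_force: [0.9, 0.6, -0.9]
opening: -0.0
grasp_force: 0.0
```

```bash
python3 st.py
```

```text
corner xyz [-85.2 -86.7] 3.3 Fxy [1.  0.4] -0.9 t 16.87
```

Call:
{"method": "carry_out", "body": {"plan": "0 0.04 0 0 0 0; 0 0.04 0 0 0 0; 0 0.04 0 0 0 0; 0 0.03 0 0 0 0; 0 0.03 0 0 0 0; 0 0.03 0 0 0 0; 0 0.03 0 0 0 0; 0 0.02 0 0 0 0"}}

```text
time_s: 17.53
eef_pos: [0.5263, -0.0122, 0.0481]
eef_rot: [-0.002, 0.621, 0.784, -0.002]
wrist_force: [-12.5, -3.2, 9.1]
opening: -0.003
grasp_force: 6.3
```

```bash
python3 st.py
```

```text
corner xyz [-76.8 -86.1] 3.1 Fxy [-12.9  -0.3] 9.1 t 17.53
```

Call:
{"method": "carry_out", "body": {"plan": "0 -0.25 0 0 0 0; 0 -0.05 -0.4 0 0 0; 0 0 -0.4 0 0 0; 0 0.3 0 0 0 0; 0 0.5 0 0 0 0; 0 0.5 0 0 0 0; 0 0.1 0 0 0 0; 0 0 0 0 0 0"}}

```text
time_s: 18.2
eef_pos: [0.572, -0.0018, 0.0804]
eef_rot: [0.0, 0.621, 0.784, -0.0]
wrist_force: [-0.4, 0.4, 0.4]
opening: 0.002
grasp_force: 0.0
```

```bash
python3 st.py;python3 go.py 570.7 -0.9 62 102.97 1
```

```text
corner xyz [-29.9 -86.2] 35.4 Fxy [-0.3  0.5] 0.4 t 18.2
pos [572.   -1.8  80.4] psi 103.22 F [-0.4  0.4  0.4] open 0.002 grip 0.0 t 18.2
0.03 -0.03 0.46 -0.0 0.0 0.04;
```

Call:
{"method": "carry_out", "body": {"plan": "0.03 -0.03 0.1 0 0 0; 0 0 0.15 0 0 0; 0 0 0.1 0 0 0; 0 0 0.05 0 0 0; 0 0 0.04 0 0 0; 0 0 0.04 0 0 0; 0 0 0.04 0 0 0; 0 0 0 0 0 0"}}

```text
time_s: 18.87
eef_pos: [0.5697, -0.0011, 0.061]
eef_rot: [-0.001, 0.621, 0.784, -0.001]
wrist_force: [-7.0, 0.4, 12.7]
opening: 0.003
grasp_force: 6.5
```

Call:
{"method": "carry_out", "body": {"plan": "0 0 0.02 0 0 0; 0 0 0.02 0 0 0; 0 0 0.02 0 0 0; 0 0 0 0 0 0; 0 0 0 0 0 0; 0 0 0 0 0 0; 0 0 0 0 0 0; 0 0 0 0 0 0"}}

```text
time_s: 19.53
eef_pos: [0.5698, -0.0011, 0.0609]
eef_rot: [-0.0, 0.621, 0.784, -0.001]
wrist_force: [-14.0, 1.2, 31.5]
opening: -0.001
grasp_force: 15.5
```

Call:
{"method": "carry_out", "body": {"plan": "0 0 -0.035 0 0 0; 0 0 0 0 0 0; 0 0 0 0 0 0; 0 0 0 0 0 0; 0 0 0 0 0 0; 0 0 0 0 0 0; 0 0 0 0 0 0; 0 0 0 0 0 0"}}

```text
time_s: 20.2
eef_pos: [0.57, -0.0011, 0.061]
eef_rot: [-0.0, 0.621, 0.784, -0.001]
wrist_force: [-8.5, 1.3, 19.5]
opening: -0.001
grasp_force: 9.5
```

Call:
{"method": "carry_out", "body": {"plan": "0 0 0 0 0 0; 0 0 0 0 0 0; 0 0 0 0 0 0; 0 0 0 0 0 0; 0 0 0 0 0 0; 0 0 0 0 0 0; 0 0 0 0 0 0; 0 0 0 0 0 0"}}

```text
time_s: 20.87
eef_pos: [0.57, -0.0011, 0.061]
eef_rot: [-0.0, 0.621, 0.784, -0.001]
wrist_force: [-9.1, 0.8, 18.8]
opening: 0.001
grasp_force: 9.5
```

Call:
{"method": "carry_out", "body": {"plan": "0 0 -0.05 0 0 0; 0 0 -0.1 0 0 0; 0 0 -0.4 0 0 0; 0 0 -0.8 0 0 0; 0 0 -0.8 0 0 0; 0 0 -0.5 0 0 0; 0 0 -0.2 0 0 0; 0 0 0 0 0 0"}}

```text
time_s: 21.53
eef_pos: [0.5715, -0.0013, 0.175]
eef_rot: [0.002, 0.621, 0.784, 0.001]
wrist_force: [-0.1, -0.4, -0.1]
opening: 0.002
grasp_force: 0.0
```

```bash
python3 - <<'E'
from bench import ctrl
from h import *
c=ctrl.camera("wrist");pickle.dump(c,open("w3.pkl","wb"))
cv2.imwrite("pics/w3.png",cv2.resize(c["pixels"][:,:,::-1],(800,600)))
E
python3 go.py 507.6 -362.4 160 70.78 12
```

```text
pos [570.3  -1.1 172.9] psi 103.18 F [-0.6  0.1 -1.3] open 0.002 grip 0.0 t 21.58
-0.7 -0.3 0.03 0.0 0.0 0.47; -0.72 -0.27 0.03 0.0 0.0 0.47; -0.73 -0.23 0.03 0.0 0.0 0.47; -0.74 -0.2 0.03 0.0 0.0 0.47; -0.75 -0.16 0.03 0.0 0.0 0.47; -0.75 -0.13 0.03 0.0 0.0 0.47; -0.76 -0.09 0.03 0.0 0.0 0.47; -0.76 -0.05 0.03 0.0 0.0 0.47; -0.76 -0.02 0.03 0.0 0.0 0.47; -0.76 0.02 0.03 0.0 0.0 0.47; -0.76 0.05 0.03 0.0 0.0 0.47; -0.76 0.09 0.03 0.0 0.0 0.47;
```

View pics/w3.png

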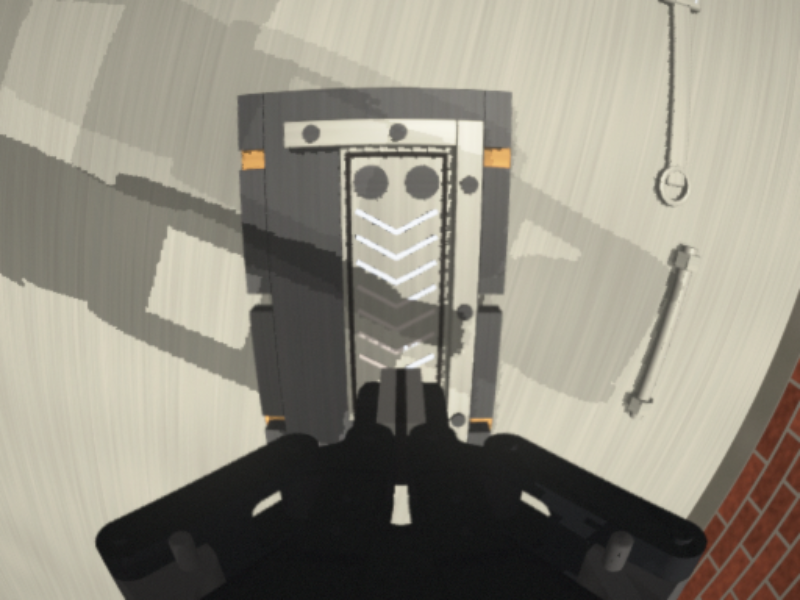

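The cassette sits against both bars: top end at row 150, right side flush with the long bar at column 448. Next, the cover.

Call:
{"method": "carry_out", "body": {"plan": "-0.7 -0.3 0 0 0 0.47; -0.72 -0.27 0 0 0 0.47; -0.73 -0.23 0 0 0 0.47; -0.74 -0.2 0 0 0 0.47; -0.75 -0.16 0 0 0 0.47; -0.75 -0.13 0 0 0 0.47; -0.76 -0.09 0 0 0 0.47; -0.76 -0.05 0 0 0 0.47", "claw": 0.2}}

```text
time_s: 22.25
eef_pos: [0.5264, -0.2427, 0.1698]
eef_rot: [-0.002, 0.758, 0.653, -0.001]
wrist_force: [0.3, -0.1, -0.1]
opening: 0.392
grasp_force: 0.0
```

Call:
{"method": "carry_out", "body": {"plan": "-0.76 -0.02 0.03 0 0 0.47; -0.76 0.02 0.03 0 0 0.47; -0.76 0.05 0.03 0 0 0.47; -0.76 0.09 0.03 0 0 0.47; 0 0 0 0 0 0; 0 0 0 0 0 0; 0 0 0 0 0 0; 0 0 0 0 0 0"}}

```text
time_s: 22.92
eef_pos: [0.5072, -0.3607, 0.1665]
eef_rot: [-0.001, 0.814, 0.58, -0.001]
wrist_force: [0.8, 0.2, 0.4]
opening: 0.4
grasp_force: 0.0
```

```bash
python3 - <<'E'
from bench import ctrl
from h import *
c=ctrl.camera("wrist");pickle.dump(c,open("w4.pkl","wb"))
cv2.imwrite("pics/w4.png",cv2.resize(c["pixels"][:,:,::-1],(800,600)))
E
python3 go.py 507.6 -362.4 60 70.78 1
```

```text
pos [ 507.5 -360.7  167. ] psi 70.95 F [ 0.5 -0.  -0.2] open 0.401 grip 0.0 t 22.97
-0.04 0.02 2.68 -0.02 -0.0 0.03;
```

View pics/w4.png

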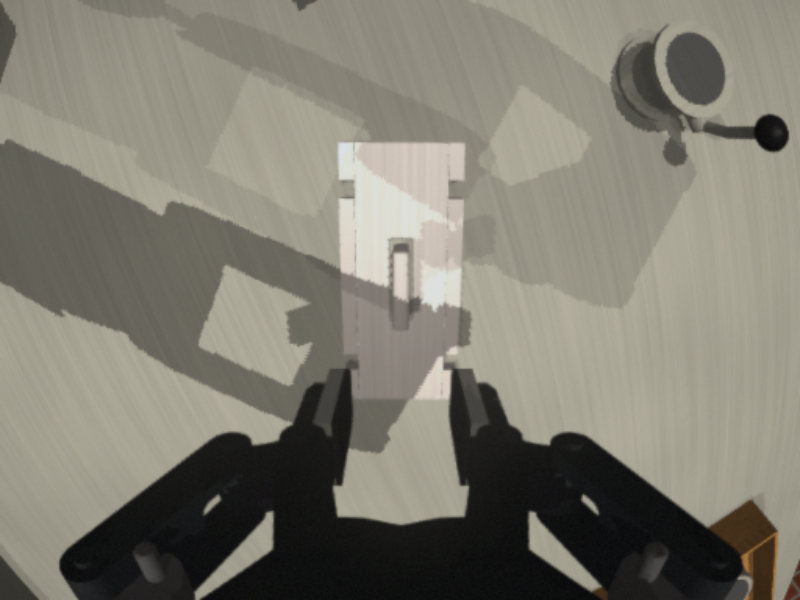

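```bash
python3 - <<'E'
from h import *
c=pickle.load(open("w4.pkl","rb"))
P=fishcast(c,np.array([(338,143),(465,143),(352,398),(452,398)])/1.5625,.012)[:,:2]*1000
print(P.round(1),P.mean(0),np.linalg.norm(P[0]-P[1]),np.linalg.norm(P[0]-P[2]));d=P[0]+P[1]-P[2]-P[3];print(np.degrees(np.arctan2(d[1],d[0])))
E
```

```text
[[ 497.9 -264.6]
 [ 574.1 -290.9]
 [ 442.7 -436.5]
 [ 512.5 -460.5]] [ 506.77088527 -363.14771699] 80.5563031842796 180.5183421081708
71.12063466986325
```

Call:
{"method": "carry_out", "body": {"plan": "-0.05 0.01 0.8 -0.02 0 0.02; 0 0 0.9 0 0 0; 0 0 0.8 0 0 0; 0 0 0.6 0 0 0; 0 0 0.35 0 0 0; 0 0 0.2 0 0 0; 0 0 0.08 0 0 0; 0 0 0 0 0 0"}}

```text
time_s: 23.63
eef_pos: [0.5078, -0.3644, 0.0192]
eef_rot: [0.001, 0.815, 0.579, 0.0]
wrist_force: [0.6, -0.1, -0.4]
opening: 0.401
grasp_force: 0.0
```

Call:
{"method": "carry_out", "body": {"plan": "0 0 0 0 0 0; 0 0 0 0 0 0; 0 0 0 0 0 0; 0 0 0 0 0 0; 0 0 0 0 0 0; 0 0 0 0 0 0; 0 0 0 0 0 0; 0 0 0 0 0 0", "claw": 1}}

```text
time_s: 24.3
eef_pos: [0.5082, -0.3654, 0.0207]
eef_rot: [0.002, 0.815, 0.579, 0.0]
wrist_force: [-1.8, 0.9, 5.5]
opening: 0.102
grasp_force: 62.2
```

Call:
{"method": "carry_out", "body": {"plan": "0 0 -0.1 0 0 0; 0 0 -0.2 0 0 0; 0 0 -0.4 0 0 0; 0 0 -0.7 0 0 0; 0 0 -0.8 0 0 0; 0 0 -0.7 0 0 0; 0 0 -0.3 0 0 0; 0 0 0 0 0 0"}}

```text
time_s: 24.97
eef_pos: [0.5088, -0.3659, 0.1508]
eef_rot: [0.004, 0.815, 0.579, 0.001]
wrist_force: [0.3, -1.1, -4.1]
opening: 0.102
grasp_force: 60.8
```

```bash
python3 -c "
from cf import *
print(w(-44,-95))"; python3 go.py 560.3 -13.5 145 102.97 14
```

```text
[560.2 -13.6]
pos [ 508.8 -365.9  150.8] psi 70.75 F [ 0.3 -1.1 -4.1] open 0.102 grip 60.8 t 24.97
0.62 -0.12 0.01 0.0 0.0 -0.4; 0.63 -0.1 0.01 0.0 0.0 -0.4; 0.63 -0.07 0.01 0.0 0.0 -0.4; 0.63 -0.04 0.01 0.0 0.0 -0.4; 0.64 -0.02 0.01 0.0 0.0 -0.4; 0.64 0.01 0.01 0.0 0.0 -0.4; 0.64 0.03 0.01 0.0 0.0 -0.4; 0.63 0.06 0.01 0.0 0.0 -0.4; 0.63 0.08 0.01 0.0 0.0 -0.4; 0.63 0.11 0.01 0.0 0.0 -0.4; 0.62 0.13 0.01 0.0 0.0 -0.4; 0.62 0.16 0.01 0.0 0.0 -0.4; 0.61 0.18 0.01 0.0 0.0 -0.4; 0.6 0.21 0.01 0.0 0.0 -0.4;
```

Call:
{"method": "carry_out", "body": {"plan": "0.62 -0.12 0 0 0 -0.4; 0.63 -0.1 0 0 0 -0.4; 0.63 -0.07 0 0 0 -0.4; 0.63 -0.04 0 0 0 -0.4; 0.64 -0.02 0 0 0 -0.4; 0.64 0.01 0 0 0 -0.4; 0.64 0.03 0 0 0 -0.4; 0.63 0.06 0 0 0 -0.4"}}

```text
time_s: 25.63
eef_pos: [0.5353, -0.1608, 0.1439]
eef_rot: [-0.001, 0.712, 0.702, -0.001]
wrist_force: [0.6, 0.4, -5.6]
opening: 0.097
grasp_force: 60.6
```

Call:
{"method": "carry_out", "body": {"plan": "0.63 0.08 0 0 0 -0.4; 0.63 0.1 0 0 0 -0.4; 0.62 0.13 0 0 0 -0.4; 0.62 0.16 0 0 0 -0.4; 0.6 0.18 0 0 0 -0.4; 0.5 0.15 0 0 0 -0.4; 0 0 0 0 0 0; 0 0 0 0 0 0"}}

```text
time_s: 26.3
eef_pos: [0.5556, -0.0151, 0.1442]
eef_rot: [-0.001, 0.623, 0.782, -0.001]
wrist_force: [0.2, -0.6, -5.3]
opening: 0.1
grasp_force: 60.6
```

```bash
python3 -c "
from cf import *
print(w(-46,-98))"; python3 st.py; python3 go.py 559.0 -16.9 95 102.97 1
```

```text
[559.  -16.9]
corner xyz [-48.8 -95.5] 99.2 Fxy [ 0.  -0.6] -5.3 t 26.3
pos [555.6 -15.1 144.2] psi 102.95 F [ 0.2 -0.6 -5.3] open 0.1 grip 60.6 t 26.3
-0.06 0.08 1.23 -0.03 -0.01 -0.0;
```

Call:
{"method": "carry_out", "body": {"plan": "-0.06 0.06 0.3 -0.02 -0.01 0; 0 0 0.3 0 0 0; 0 0 0.3 0 0 0; 0 0 0.15 0 0 0; 0 0 0.05 0 0 0; 0 0 0 0 0 0; 0 0 0 0 0 0; 0 0 0 0 0 0"}}

```text
time_s: 26.97
eef_pos: [0.5607, -0.0186, 0.1031]
eef_rot: [0.002, 0.624, 0.782, 0.001]
wrist_force: [0.2, -0.1, -4.6]
opening: 0.106
grasp_force: 60.5
```

```bash
python3 - <<'E'
from bench import ctrl
from h import *
c=ctrl.camera("wrist");pickle.dump(c,open("w5.pkl","wb"))
cv2.imwrite("pics/w5.png",cv2.resize(c["pixels"][:,:,::-1],(800,600)))
E
python3 st.py; python3 go.py 559.0 -16.9 82 102.97 1
```

```text
corner xyz [ -44.6 -100. ] 58.2 Fxy [0.3 0.1] -4.6 t 27.02
pos [560.8 -18.6 103.2] psi 102.83 F [ 0.3  0.1 -4.6] open 0.098 grip 60.5 t 27.02
0.05 -0.04 0.53 0.04 0.03 -0.02;
```

View pics/w5.png

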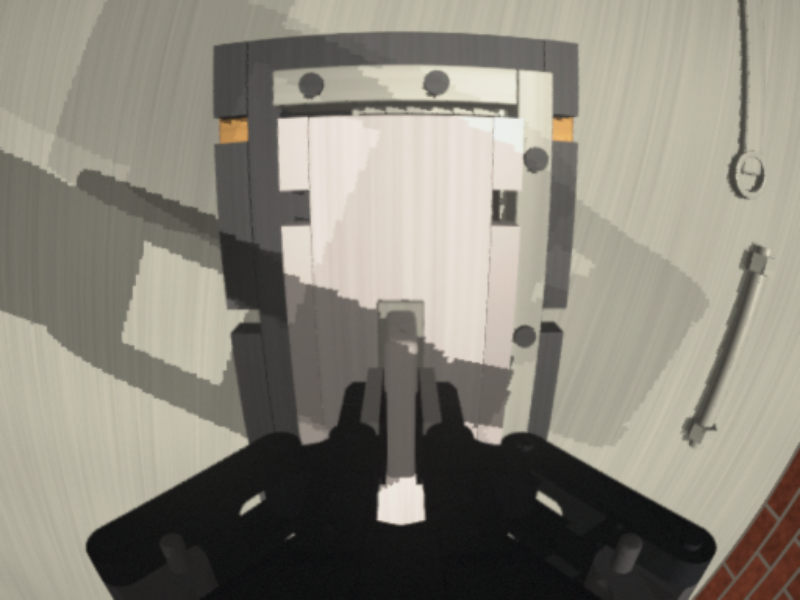

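The held cover sits just above and short of the bars: right edge about column 519, top edge at row 117. I check the gaps numerically.

```bash
python3 - <<'E'
from h import *
from cf import *
c=pickle.load(open("w5.pkl","rb"))
f=lambda uv,z:((fishcast(c,np.array(uv)/1.5625,z)[:,:2]*1000-C)@M).round(1).tolist()
print("cover TR,TL,right mid",f([(522,118),(278,118),(515,340)],.0945))
print("bar inner corner, end bar tip",f([(517,105),(274,104)],.075), "bar outer corner",f([(552,73)],.075))
E
```

```text
cover TR,TL,right mid [[-4.9, -7.5], [-84.9, -7.4], [-3.3, -85.6]]
bar inner corner, end bar tip [[-1.7, -1.0], [-91.4, -0.2]] bar outer corner [[12.1, 12.7]]
```

Call:
{"method": "carry_out", "body": {"plan": "0 -0.05 0.1 0.02 0.01 0; 0 0 0.12 0 0 0; 0 0 0.1 0 0 0; 0 0 0.07 0 0 0; 0 0 0.04 0 0 0; 0 0 0.03 0 0 0; 0 0 0 0 0 0; 0 0 0 0 0 0"}}

```text
time_s: 27.68
eef_pos: [0.5583, -0.0188, 0.0841]
eef_rot: [0.001, 0.624, 0.782, -0.0]
wrist_force: [-0.0, 0.6, -3.8]
opening: 0.103
grasp_force: 60.6
```

```bash
python3 st.py;python3 go.py 559.0 -16.9 82 102.97 1
```

```text
corner xyz [-47.1 -99.7] 39.1 Fxy [0.1 0.6] -3.8 t 27.68
pos [558.3 -18.8  84.1] psi 102.83 F [-0.   0.6 -3.8] open 0.103 grip 60.6 t 27.68
0.04 0.03 0.05 0.01 0.01 -0.02;
```

Call:
{"method": "carry_out", "body": {"plan": "0 0 0.02 0 0 -0.01; 0 0 0.02 0 0 0; 0 0 0.01 0 0 0; 0 0 0.01 0 0 0; 0 0 0.01 0 0 0; 0 0 0 0 0 0; 0 0 0 0 0 0; 0 0 0 0 0 0"}}

```text
time_s: 28.35
eef_pos: [0.5583, -0.0189, 0.0817]
eef_rot: [0.001, 0.623, 0.782, -0.0]
wrist_force: [-3.0, 0.8, 1.9]
opening: 0.103
grasp_force: 61.5
```

```bash
python3 st.py
```

```text
corner xyz [-47.1 -99.8] 36.7 Fxy [-2.8  1.5] 1.9 t 28.35
```

Call:
{"method": "carry_out", "body": {"plan": "0 0.02 0 0 0 0; 0 0.02 0 0 0 0; 0 0.02 0 0 0 0; 0 0.02 0 0 0 0; 0 0.02 0 0 0 0; 0 0.02 0 0 0 0; 0 0 0 0 0 0; 0 0 0 0 0 0"}}

```text
time_s: 29.02
eef_pos: [0.5633, -0.018, 0.0817]
eef_rot: [0.001, 0.623, 0.782, 0.0]
wrist_force: [-3.6, -0.3, 5.8]
opening: 0.101
grasp_force: 62.1
```

```bash
python3 st.py
```

```text
corner xyz [ -42. -100.] 36.7 Fxy [-3.5  0.5] 5.8 t 29.02
```

Call:
{"method": "carry_out", "body": {"plan": "0.03 0 0 0 0 0; 0.03 0 0 0 0 0; 0.03 0 0 0 0 0; 0.02 0 0 0 0 0; 0.02 0 0 0 0 0; 0 0 0 0 0 0; 0 0 0 0 0 0; 0 0 0 0 0 0"}}

```text
time_s: 29.68
eef_pos: [0.5625, -0.0128, 0.0817]
eef_rot: [0.001, 0.623, 0.782, 0.0]
wrist_force: [1.5, -2.7, 4.6]
opening: 0.099
grasp_force: 61.9
```

```bash
python3 st.py
```

```text
corner xyz [-41.7 -94.7] 36.7 Fxy [ 0.9 -3. ] 4.6 t 29.68
```

Call:
{"method": "carry_out", "body": {"plan": "0.02 0.01 0 0 0 0; 0.02 0.01 0 0 0 0; 0.02 0.01 0 0 0 0; 0.02 0.01 0 0 0 0; 0 0.01 0 0 0 0; 0 0 0 0 0 0; 0 0 0 0 0 0; 0 0 0 0 0 0"}}

```text
time_s: 30.35
eef_pos: [0.5623, -0.0114, 0.0817]
eef_rot: [0.001, 0.623, 0.782, -0.002]
wrist_force: [-4.7, -13.0, 8.9]
opening: 0.103
grasp_force: 62.6
```

```bash
python3 st.py
```

```text
corner xyz [-41.5 -93.4] 36.7 Fxy [ -7.5 -11.7] 8.9 t 30.35
```

Call:
{"method": "carry_out", "body": {"plan": "0 0 0 0 0 0; 0 0 0 0 0 0; 0 0 0 0 0 0; 0 0 0 0 0 0; 0 0 -0.3 0 0 0; 0 0 -0.5 0 0 0; 0 0 -0.4 0 0 0; 0 0 0 0 0 0", "claw": 0.4}}

```text
time_s: 31.02
eef_pos: [0.5654, -0.0092, 0.1336]
eef_rot: [0.003, 0.623, 0.782, 0.001]
wrist_force: [0.2, -0.8, 0.3]
opening: 0.299
grasp_force: 0.0
```

```bash
python3 - <<'E'
from bench import ctrl
from h import *
from cf import *
c=ctrl.camera("wrist");pickle.dump(c,open("w6.pkl","wb"))
cv2.imwrite("pics/w6.png",cv2.resize(c["pixels"][:,:,::-1],(800,600)))
print(w(-112,-91))
E
python3 st.py;python3 go.py 493.1 -24.9 130 102.97 1
```

```text
[493.1 -24.9]
corner xyz [-38.8 -91.7] 86.9 Fxy [-0.3  0.7] -0.4 t 31.07
pos [564.6  -9.2 131.9] psi 102.91 F [-0.5  0.6 -0.4] open 0.3 grip 0.0 t 31.07
0.02 -1.83 0.04 0.05 0.03 -0.01;
```

View pics/w6.png

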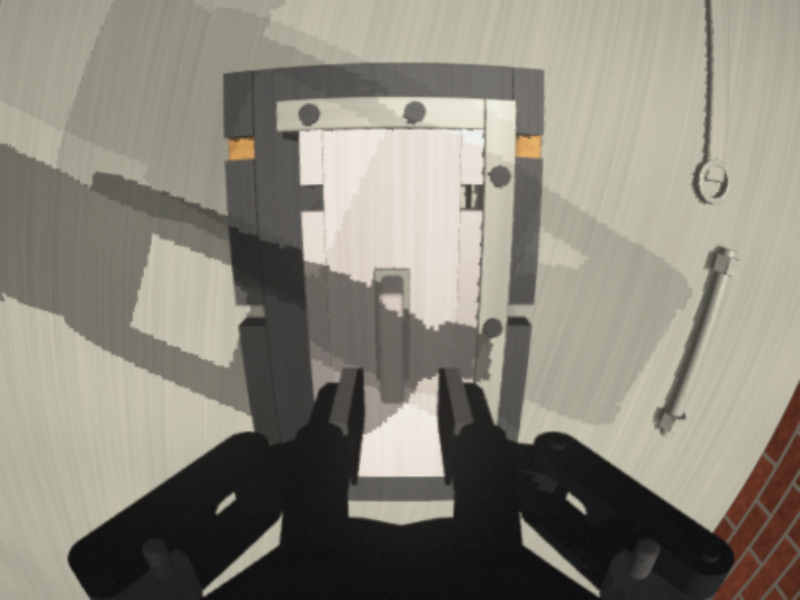

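The cover lies flush with both bars, the end bar at row 128 and the long bar at column 483. One gentle free push on each edge, then the press.

Call:
{"method": "carry_out", "body": {"plan": "0 -0.5 0 0.03 0.02 0; 0 -0.6 0 0 0 0; 0 -0.6 0 0 0 0; 0 -0.2 0.3 0 0 0; 0 0 0.6 0 0 0; 0 0 0.5 0 0 0; 0 0 0.2 0 0 0; 0 0 0 0 0 0", "claw": 1}}

```text
time_s: 31.73
eef_pos: [0.4864, -0.0253, 0.063]
eef_rot: [-0.004, 0.623, 0.782, -0.002]
wrist_force: [-0.3, 1.0, -0.5]
opening: 0.001
grasp_force: 0.0
```

```bash
python3 st.py
```

```text
corner xyz [-118.6  -89.9] 18.0 Fxy [-0.   1.1] -0.5 t 31.73
```

Call:
{"method": "carry_out", "body": {"plan": "0 0.1 0 0 0 0; 0 0.1 0 0 0 0; 0 0.1 0 0 0 0; 0 0.1 0 0 0 0; 0 0.06 0 0 0 0; 0 0 0 0 0 0; 0 0 0 0 0 0; 0 0 0 0 0 0"}}

```text
time_s: 32.4
eef_pos: [0.5065, -0.0219, 0.0654]
eef_rot: [-0.001, 0.623, 0.782, -0.001]
wrist_force: [0.0, 1.2, -0.2]
opening: 0.001
grasp_force: 0.0
```

Call:
{"method": "carry_out", "body": {"plan": "0 0.03 0 0 0 0; 0 0.03 0 0 0 0; 0 0.03 0 0 0 0; 0 0.02 0 0 0 0; 0 0.02 0 0 0 0; 0 0.02 0 0 0 0; 0 0 0 0 0 0; 0 0 0 0 0 0"}}

```text
time_s: 33.07
eef_pos: [0.5114, -0.0208, 0.0652]
eef_rot: [-0.002, 0.623, 0.782, -0.002]
wrist_force: [-3.9, -2.2, 4.1]
opening: -0.0
grasp_force: 3.3
```

```bash
python3 st.py
```

```text
corner xyz [-93.2 -91.1] 20.2 Fxy [-4.3 -1.2] 4.1 t 33.07
```

Call:
{"method": "carry_out", "body": {"plan": "0 0.02 0 0 0 0; 0 0.02 0 0 0 0; 0 0.02 0 0 0 0; 0 0 0 0 0 0; 0 0 0 0 0 0; 0 0 0 0 0 0; 0 0 0 0 0 0; 0 0 0 0 0 0"}}

```text
time_s: 33.73
eef_pos: [0.5118, -0.0207, 0.065]
eef_rot: [-0.004, 0.623, 0.782, -0.003]
wrist_force: [-13.5, -5.7, 9.8]
opening: -0.004
grasp_force: 8.6
```

```bash
python3 st.py
```

```text
corner xyz [-92.9 -91.1] 20.0 Fxy [-14.5  -2.5] 9.8 t 33.73
```

Call:
{"method": "carry_out", "body": {"plan": "0 -0.2 0 0 0 0; 0 -0.2 0 0 0 0; -0.5 0 0 0 0 0; -0.8 0 0 0 0 0; -0.8 0 0 0 0 0; -0.8 0 0 0 0 0; -0.2 0 0 0 0 0; 0 0 0 0 0 0"}}

```text
time_s: 34.4
eef_pos: [0.5274, -0.1468, 0.0655]
eef_rot: [-0.0, 0.625, 0.781, -0.0]
wrist_force: [-0.4, -0.2, 0.8]
opening: 0.0
grasp_force: 0.0
```

Call:
{"method": "carry_out", "body": {"plan": "0 0.3 0 0 0 0; 0 0.5 0 0 0 0; 0 0.5 0 0 0 0; 0 0.3 0 0 0 0; 0 0 0 0 0 0; 0 0 0 0 0 0; 0 0 0 0 0 0; 0 0 0 0 0 0"}}

```text
time_s: 35.07
eef_pos: [0.5881, -0.1296, 0.0648]
eef_rot: [-0.002, 0.623, 0.782, -0.001]
wrist_force: [-0.1, -0.9, -0.6]
opening: 0.002
grasp_force: 0.0
```

```bash
python3 st.py
```

```text
corner xyz [ -42.9 -214.4] 19.8 Fxy [-0.3 -0.8] -0.6 t 35.07
```

Call:
{"method": "carry_out", "body": {"plan": "0.1 0 0 0 0 0; 0.1 0 0 0 0 0; 0.1 0 0 0 0 0; 0.1 0 0 0 0 0; 0.05 0 0 0 0 0; 0 0 0 0 0 0; 0 0 0 0 0 0; 0 0 0 0 0 0"}}

```text
time_s: 35.73
eef_pos: [0.5854, -0.1128, 0.0652]
eef_rot: [-0.001, 0.623, 0.782, -0.001]
wrist_force: [-0.5, 0.1, 0.6]
opening: -0.001
grasp_force: 0.0
```

Call:
{"method": "carry_out", "body": {"plan": "0.03 0 0 0 0 0; 0.03 0 0 0 0 0; 0.03 0 0 0 0 0; 0.02 0 0 0 0 0; 0.02 0 0 0 0 0; 0.02 0 0 0 0 0; 0 0 0 0 0 0; 0 0 0 0 0 0"}}

```text
time_s: 36.4
eef_pos: [0.5841, -0.1073, 0.0652]
eef_rot: [-0.001, 0.623, 0.782, -0.001]
wrist_force: [0.3, -3.2, -2.1]
opening: -0.004
grasp_force: 1.7
```

```bash
python3 st.py
```

```text
corner xyz [ -41.8 -191.7] 20.2 Fxy [-0.4 -3.1] -2.1 t 36.4
```

Contact at the predicted home position, Y = -191.7. A little more push, then retreat and go up over the lug.

Call:
{"method": "carry_out", "body": {"plan": "0.02 0 0 0 0 0; 0.02 0 0 0 0 0; 0.01 0 0 0 0 0; 0 0 0 0 0 0; 0 0 0 0 0 0; 0 0 0 0 0 0; 0 0 0 0 0 0; 0 0 0 0 0 0"}}

```text
time_s: 37.07
eef_pos: [0.584, -0.1072, 0.0655]
eef_rot: [0.001, 0.623, 0.782, -0.002]
wrist_force: [1.3, -10.4, -3.2]
opening: -0.004
grasp_force: 5.0
```

```bash
python3 st.py
```

```text
corner xyz [ -41.8 -191.6] 20.5 Fxy [ -1.  -10.4] -3.2 t 37.07
```

Call:
{"method": "carry_out", "body": {"plan": "-0.3 0 0 0 0 0; -0.1 0 -0.4 0 0 0; 0 0 -0.7 0 0 0; 0 0 -0.4 0 0 0; 0.7 0 0 0 0 0; 0.9 0 0 0 0 0; 0.9 0 0 0 0 0; 0.3 0 0 0 0 0"}}

```text
time_s: 37.73
eef_pos: [0.5606, -0.0074, 0.125]
eef_rot: [-0.003, 0.623, 0.783, -0.0]
wrist_force: [1.1, 0.0, -0.7]
opening: -0.002
grasp_force: 0.0
```

```bash
python3 -c "
from cf import *
print(w(-41,-91.2))";python3 st.py; python3 go.py 562.3 -9.2 105 102.97 1
```

```text
[562.3  -9.2]
corner xyz [-42.3 -89. ] 80.0 Fxy [ 1.1 -0.2] -0.7 t 37.73
pos [560.6  -7.4 125. ] psi 103.0 F [ 1.1  0.  -0.7] open -0.002 grip 0.0 t 37.73
-0.06 0.03 0.5 -0.03 -0.04 0.01;
```

Call:
{"method": "carry_out", "body": {"plan": "-0.04 0.03 0.1 -0.03 -0.02 0; 0 0 0.15 0 0 0; 0 0 0.12 0 0 0; 0 0 0.08 0 0 0; 0 0 0.04 0 0 0; 0 0 0.03 0 0 0; 0 0 0.02 0 0 0; 0 0 0 0 0 0"}}

```text
time_s: 38.4
eef_pos: [0.5637, -0.013, 0.1035]
eef_rot: [0.001, 0.623, 0.782, -0.0]
wrist_force: [-0.0, -0.2, 0.7]
opening: -0.002
grasp_force: 0.0
```

Call:
{"method": "carry_out", "body": {"plan": "0 0 0.02 0 0 0; 0 0 0.02 0 0 0; 0 0 0 0 0 0; 0 0 0 0 0 0; 0 0 0 0 0 0; 0 0 0 0 0 0; 0 0 0 0 0 0; 0 0 0 0 0 0"}}

```text
time_s: 39.07
eef_pos: [0.564, -0.0129, 0.1031]
eef_rot: [0.001, 0.623, 0.782, -0.0]
wrist_force: [-2.4, -0.4, 4.7]
opening: -0.002
grasp_force: 2.8
```

```bash
python3 st.py
```

```text
corner xyz [-40.2 -95.2] 58.1 Fxy [-2.4  0.2] 4.7 t 39.07
```

Call:
{"method": "carry_out", "body": {"plan": "0 0 0.02 0 0 0; 0 0 0.02 0 0 0; 0 0 0.01 0 0 0; 0 0 0 0 0 0; 0 0 0 0 0 0; 0 0 0 0 0 0; 0 0 0 0 0 0; 0 0 0 0 0 0"}}

```text
time_s: 39.73
eef_pos: [0.5641, -0.0129, 0.103]
eef_rot: [0.001, 0.623, 0.782, -0.0]
wrist_force: [-8.8, 0.4, 19.7]
opening: 0.0
grasp_force: 9.9
```

Call:
{"method": "carry_out", "body": {"plan": "0 0 0 0 0 0; 0 0 0 0 0 0; 0 0 0 0 0 0; 0 0 0 0 0 0; 0 0 0 0 0 0; 0 0 0 0 0 0; 0 0 0 0 0 0; 0 0 0 0 0 0"}}

```text
time_s: 40.4
eef_pos: [0.5641, -0.0129, 0.103]
eef_rot: [0.001, 0.623, 0.782, -0.0]
wrist_force: [-9.3, -0.4, 20.5]
opening: -0.005
grasp_force: 9.9
```

Call:
{"method": "carry_out", "body": {"plan": "0 0 0 0 0 0; 0 0 0 0 0 0; 0 0 0 0 0 0; 0 0 -0.05 0 0 0; 0 0 -0.1 0 0 0; 0 0 -0.5 0 0 0; 0 0 -0.8 0 0 0; 0 0 -0.8 0 0 0"}}

```text
time_s: 41.07
eef_pos: [0.5626, -0.0122, 0.1899]
eef_rot: [-0.001, 0.623, 0.782, -0.001]
wrist_force: [1.3, 0.0, 0.4]
opening: -0.001
grasp_force: 0.0
```

Call:
{"method": "carry_out", "body": {"plan": "-0.6 0 -0.6 0 0 0; -0.8 0 -0.2 0 0 0; -0.8 0 0 0 0 0; -0.6 0 0 0 0 0; 0 0 0 0 0 0; 0 0 0 0 0 0; 0 0 0 0 0 0; 0 0 0 0 0 0"}}

```text
time_s: 41.73
eef_pos: [0.5883, -0.1205, 0.2219]
eef_rot: [0.0, 0.623, 0.782, -0.0]
wrist_force: [-0.6, -0.6, 0.3]
opening: -0.003
grasp_force: 0.0
```

```bash
python3 - <<'E'
from bench import ctrl
from h import *
c=ctrl.camera("wrist");s=ctrl.camera("scene")
a=cv2.resize(c["pixels"],(400,300));s=cv2.resize(s["pixels"][140:215,200:320],(400,300),interpolation=cv2.INTER_CUBIC)
cv2.imwrite("pics/f.png",np.hstack([a,s])[:,:,::-1])
E
python3 st.py
```

```text
corner xyz [ -40.5 -205.5] 177.0 Fxy [-0.1  0.8] 0.8 t 41.83
```

View pics/f.png

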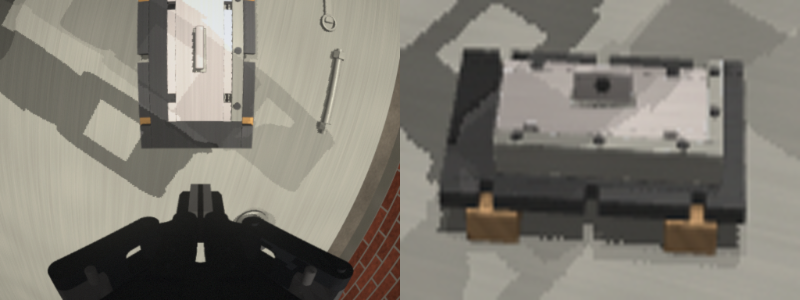

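The pack is square and flush against both bars, lug upwards, and the arm is clear of it.

```bash
python3 -c "
from bench import ctrl
print(ctrl.hand_in())"
```

```text
the job is handed in; nothing more can be done
None
```

The cassette and the pressure plate (lug up) are stacked home against both bars, each let go and pressed at about 20 N (the cassette press peaked briefly at about 31 N), and the job was handed in at about 42 s.

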